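# Pastry rule from the worktop into the tray

### The arm

A 6-joint arm with a two-finger parallel gripper is mounted at the origin on a cart in front of the work surface, level with it; the furniture and walls round the work are solid. World frame = base frame: x ahead of the robot, y to its left, z up, the work surface at z = 0. Lengths are in m, angles in rad, forces in N, time in s.
With the tool pointing down it reaches from about 0.425 to 0.95 m from the base axis. Payload 3.5 kg.
Tool frame: the origin (TCP) lies midway between the tips of the shut fingers; the grasp point (between the pads) lies ctrl.grasp_offset behind it (ctrl.grasp_offset is the distance from the TCP to the grasp point, in m); x points along the fingers, y is the direction in which the jaws open and shut, and the axes are right-handed (so a half turn about x gives the same grasp; the last joint's range is limited). The gripper opens to 85 mm and grips with 20 to 120 N. Pads are 22 mm wide; open, the fingers measure 114 mm over their backs; the gripper's body (76 mm by 85 mm) begins 54 mm behind the grasp point. The pads swing forward as they close: fully open they stand 13 mm farther back than shut.
Start: joints at [-1.476, 0.286, 1.577, -0, 1.279, -0.15], TCP at [0.164, -0.655, 0.231] pointing down, gripper open.
Joint ranges: [-2.77, 2.77], [-0.9, 2.22], [0.21, 2.48], [-1.53, 4.67], [0.24, 2.81], [-2.84, 2.84]. Speed limits (rad/s): [2.79, 2.79, 3.14, 3.14, 3.14, 3.14].

### API

Orientations are given as a unit quaternion [x, y, z, w].
In Python, from plant import readout, read_camera, sign_off, ctrl gives the robot as it stands.
- The arm moves only by the tool drive_tool, never from a script. Its argument "steps" is a list of rows, each a list of 5 numbers: the shift along the tool's x, y, z in cm, then the turn about the tool's x in degrees, then the opening, from 0 (shut) to 1 (fully open). A call has 1 to 10 rows; each row shifts and turns the commanded pose from where the row before left it, along the tool's axes as they then stand; what a row does not reach is not made up. A row lasts 1/10 s, in which the tool goes at most 50 mm and 8.59 degrees, less where a joint would pass 70% of its speed; a pose out of reach is approached as far as the arm can. A call is refused whole if a number of a shift passes 5 or a number of a turn 8.59, either way. A call with a gripper value outside its range is refused whole. The fingers move at their own pace and stop on an object; "force" is the grip in N (left out, the last holds). Time passes only in rows, so rows that do not move let the fingers close. It gives the time, the measured TCP pose, the force and the opening at its end, in the units of the state.
- readout.get_state(): the state, without advancing time (a new reading comes with each control period).
- read_camera(name): name is "side" or "top" or "wrist"; returns a dict with "frame" (384x512x3 uint8, red, green, blue), "vertical_fov" (degrees; the focal length in pixels is half the picture's height over the tangent of half this angle, whatever the lens; pixels are square), "cx", "cy" (the principal point, pixels), "eye" and "orientation" of the camera in the world. Camera axes: x right, y up, looking along -z (the intrinsics and any distortion apply to the point x, -y, -z); pixel columns grow to the right and rows downward; lengths in m; the calibration is good to about 2 mm. A picture is of the moment at which its call begins. There is no depth.
- sign_off(): hands the job in, once; it reports no verdict.
The state is a dict: "time": time; "qpos": joint angles; "dq": joint speeds; "joint_efforts": joint torques, N m; "eef_pos": TCP position; "tcp_rot": TCP orientation; "contact_force": force on the tool from outside, world axes, zero at the start; "wrist_torque": the same for the moment, N m; "opening": opening from 0.0 (shut) to 1.0 (fully open).
Only numpy, scipy, OpenCV 4.12 (cv2) and the standard library are available. Lean on these libraries where they do the work, as an engineer would, in place of code of your own. Each camera call takes 0.05 s, during which the arm holds its last target. There are 200 camera calls.

### The job

Two thin flat aluminium pastry rules lie on the worktop beside the sink, too thin to be picked up where they lie. Slide the longer one towards the sink until about 4 cm of it stick out over the sink's edge, take it by that overhanging end, lift it clear and lay it flat inside the shallow steel tray. Do not let it fall into the sink, and leave the short rule and the bowl where they are.

Things in the scene. Friction and masses are not known exactly. Their poses are not given: they have to be found in the camera images.
- long_rule_mid (a point): Centre (half-way up) of the longer rule: loose flat aluminium strip 190 x 46 x 3 mm, about 0.08 kg, dark marks along one side, black eyelet at the end away from the sink; starts flat on the worktop. x across its width, y along it towards the sink, z up. Slick underside (friction about 0.25): it follows a fingertip pressed on its top with 5 to 20 N and moved sideways. Grip it across its 46 mm width.
- long_rule_tip (a point): Middle of the end of the long rule that starts nearer the sink, half-way up, 95 mm along the rule's y axis from its centre; axes as for the centre.
- short_rule_mid (a point): Centre of the short pastry rule, a bystander: as the long one but 120 mm long (46 mm wide, 3 mm thick); axes likewise. To be left alone.
- sink_edge (a point): Point on the right-hand edge of the sink's cut-out, on the worktop's top (z = 0). The edge is straight, along world x through this point, free of the rounded corners from about x = 0.49 to 0.78; worktop on its -y side, sink on its +y side. Beyond the edge all is free down to 40 mm below the top; there the sink's wall stands out 20 mm from under the edge; the sink is 180 mm deep.
- tray_floor (a point): Centre of the inner floor of a shallow open steel tray, fixed on the worktop: outside 230 x 110 x 20 mm, walls 4 mm thick, its floor 4 mm over the worktop; inside 222 mm long (point x) and 102 mm wide (point y), z up, the rim 16 mm above this point.
- bowl: A white patterned bowl, a bystander, 150 mm across and 61 mm high, standing on the worktop; origin at the centre of its underside, z up. To be left alone.

How it is judged:
By the outcome, as a careful person would: the job done as asked, in the order asked, and still so for the second after the job is handed in, with the robot touching nothing.
It also fails if it takes over 51 s, if anything falls off the work surface, if the arm or the gripper's body presses on something with over 40 N, if the wrist force passes 120 N, or if a joint passes its speed limit or range.

## Working session

There is one attempt and no reset: what is moved stays moved. The work goes in short steps, Python scripts to look and compute and a tool call to move; the robot and the scene stay as the last step left them, time stands still between calls to the robot, and variables do not carry over. Pictures are saved under pics/ and viewed, about 8 in all and at most 12, crops included, and the job is handed in when it is done.

Besides the shell and the picture viewer there is one more tool, called after "Request:" as name(argument=value, ...), one argument or row to a line, values as JSON. drive_tool: Moves the arm, as the interface text tells. Its arguments: {"type":"object","properties":{"steps":{"type":"array","items":{"type":"array","items":{"type":"number"}}},"force":{"type":"number"}},"required":["steps"]}

```bash
ls; mkdir -p pics
python3 - <<'E'
from plant import readout, read_camera, ctrl
import cv2, numpy as np
print(readout.get_state(), ctrl.grasp_offset)
for n in("top","side"):
    c=read_camera(n); f=c.pop("frame"); print(n,c)
    cv2.imwrite(f"pics/{n}0.png",f[:,:,::-1])
E
```

```text
pics
{'time': 0.0, 'qpos': array([-1.47596263e+00,  2.87190767e-01,  1.57823229e+00, -1.00357930e-05,
        1.27862729e+00, -1.50029870e-01]), 'dq': array([ 0.00136445,  0.00011539,  0.00073417,  0.00117167,  0.00197056,
       -0.00024352]), 'joint_efforts': array([ 5.38905188e-04, -4.05980229e+01, -2.92624587e+01, -1.51273404e-06,
        5.96475831e-03,  1.48867446e-06]), 'eef_pos': array([ 0.16357708, -0.65417058,  0.22990054]), 'tcp_rot': array([ 0.70183372,  0.08722587, -0.70179256,  0.08548849]), 'contact_force': array([-0.28115761, -0.36252206,  0.70413543]), 'wrist_torque': array([ 0.00166899,  0.03668486, -0.03625469]), 'opening': 0.9970873906885143} 0.0187
top {'vertical_fov': 57.59299956500529, 'cx': 259.7530992318667, 'cy': 186.82275840473935, 'eye': array([ 0.5285174 , -0.08644893,  0.8970167 ]), 'orientation': array([ 0.00757122, -0.01154909, -0.69959254,  0.71440855])}
side {'vertical_fov': 46.83221654586816, 'cx': 248.78474897947822, 'cy': 191.93968260546453, 'eye': array([0.39420537, 0.67335741, 0.35674658]), 'orientation': array([-0.06940027,  0.55577029,  0.82449362, -0.08070472])}
```

View pics/top0.png

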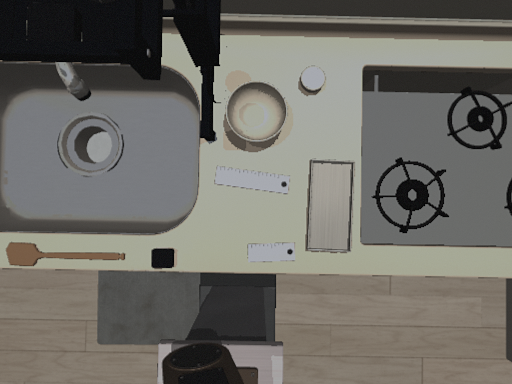

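View pics/side0.png

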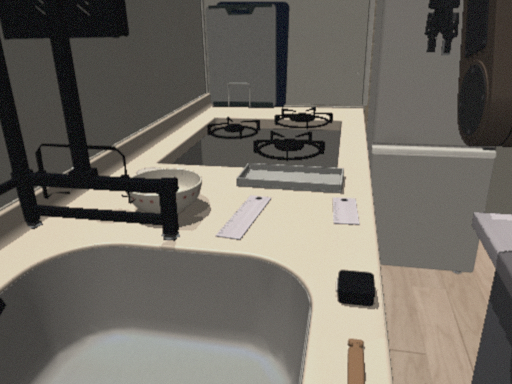

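The top view shows the long rule at about (215–290, 167–193), its eyelet at (284,184). The short rule is at (272,252), the tray at (330,205), the bowl at (256,112) and the sink edge near column 199. A tall black rack has a foot at (208,135), near the sink edge, and I need to stay clear of it. Next I'll measure on an enlarged crop.

```bash
cat > h.py <<'E'
import numpy as np, cv2
from scipy.spatial.transform import Rotation as R
from plant import readout, read_camera, ctrl
def ray(c,px,z):
    px=np.atleast_2d(px).astype(float); f=192/np.tan(np.radians(c["vertical_fov"])/2)
    d=np.c_[(px[:,0]-c["cx"])/f,-(px[:,1]-c["cy"])/f,-np.ones(len(px))]
    d=R.from_quat(c["orientation"]).apply(d); e=c["eye"]
    return e+d*((z-e[2])/d[:,2])[:,None]
def proj(c,P):
    P=np.atleast_2d(P); f=192/np.tan(np.radians(c["vertical_fov"])/2)
    q=R.from_quat(c["orientation"]).inv().apply(P-c["eye"])
    return np.c_[c["cx"]-f*q[:,0]/q[:,2],c["cy"]+f*q[:,1]/q[:,2]]
def crop(c,name,x0,y0,x1,y1,k):
    cv2.imwrite(name,cv2.resize(c["frame"][y0:y1,x0:x1,::-1],None,fx=k,fy=k,interpolation=cv2.INTER_CUBIC))
E
python3 - <<'E'
from h import *
c=read_camera("top"); crop(c,"pics/t1.png",165,65,365,215,4)
g=c["frame"].astype(int)
def rect(x0,y0,x1,y1,t=12):
    s=g[y0:y1,x0:x1]; m=((s[:,:,2]-s[:,:,0])>t-12)&(s.sum(2)>330)
    m=cv2.morphologyEx(m.astype(np.uint8),cv2.MORPH_CLOSE,np.ones((5,5)))
    n,l,st,_=cv2.connectedComponentsWithStats(m); i=1+st[1:,4].argmax()
    r=cv2.minAreaRect(np.argwhere(l==i)[:,::-1].astype(np.float32)); b=cv2.boxPoints(r)+[x0,y0]; return b
for a in((207,160,300,200),(240,235,303,268)):
    b=rect(*a); w=ray(c,b,.003); print(b.round(1).tolist(),w.round(4).tolist(),np.linalg.norm(np.diff(w,axis=0),axis=1).round(4),w.mean(0).round(4))
for r in(150,170,190,200): print(r,g[r,192:206].sum(1))
print(ray(c,[[199,150],[199,200]],0).round(4))
print("tray rim box",ray(c,[[310,160],[355,160],[351,252],[306,250]],.02).round(4))
print("bowl top",ray(c,[[226,112],[286,112]],.061).round(3), "rackfoot",ray(c,[[200,140],[216,140],[216,128]],0).round(3))
E
```

```text
[[214.1, 183.3], [216.5, 165.7], [289.2, 175.6], [286.8, 193.2]] [[0.5592, 0.0257, 0.003], [0.6047, 0.0206, 0.003], [0.5832, -0.1661, 0.003], [0.5378, -0.1608, 0.003]] [0.0457 0.1879 0.0457] [ 0.5712 -0.0701  0.003 ]
[[247.4, 243.7], [293.7, 242.1], [294.3, 259.7], [248.0, 261.3]] [[0.4071, -0.0628, 0.003], [0.4135, -0.1806, 0.003], [0.369, -0.183, 0.003], [0.3626, -0.0653, 0.003]] [0.118  0.0446 0.1179] [ 0.388  -0.1229  0.003 ]
150 [375 373 368 366 361 358 298 389 480 501 494 494 496 496]
170 [372 371 365 368 362 360 272 437 498 495 492 498 491 499]
190 [369 372 360 358 359 294 424 492 499 495 494 492 490 493]
200 [365 357 337 303 390 479 497 494 492 490 493 493 495 493]
[[0.6443 0.0671 0.    ]
 [0.5158 0.0638 0.    ]]
tray rim box [[ 0.6225 -0.2163  0.02  ]
 [ 0.625  -0.3298  0.02  ]
 [ 0.3939 -0.3229  0.02  ]
 [ 0.3967 -0.2101  0.02  ]]
bowl top [[ 0.73  -0.006  0.061]
 [ 0.733 -0.15   0.061]] rackfoot [[0.67  0.065 0.   ]
 [0.671 0.024 0.   ]
 [0.702 0.025 0.   ]]
```

View pics/t1.png

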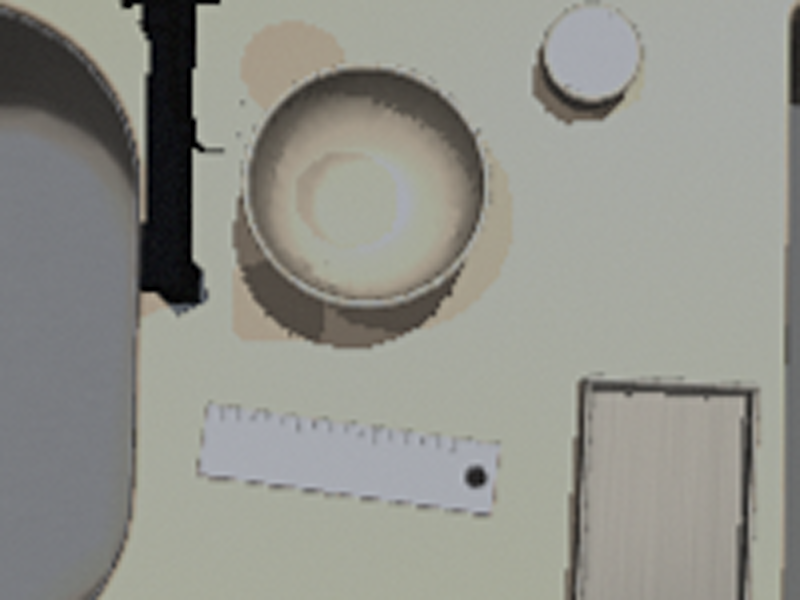

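The rules come out at their known sizes, the sink edge is at y≈0.068 and the rack foot at x≥0.67. Next I'll check the rack's height, and the tool's orientation and the kinematics needed for yaw.

Run:
```python
from h import *
c=read_camera("side"); crop(c,"pics/s1.png",90,150,350,345,3)
F=ray(c,[[162,237],[178,237]],0); print("rack foot side",F.round(3))
for z in(.05,.1,.15,.2): print(z,proj(c,[F[0,0],F[0,1],z]).round(0))
print("edge side",proj(c,[[x,.068,0] for x in(.5,.55,.6,.65)]).round(1).tolist())
print("rule corners",proj(c,[[.5592,.0257,.003],[.6047,.0206,.003],[.5832,-.1661,.003],[.5378,-.1608,.003]]).round(1).tolist())
print(R.from_quat(readout.get_state()["tcp_rot"]).as_matrix().round(3))
```

```text
rack foot side [[0.695 0.035 0.   ]
 [0.667 0.031 0.   ]]
0.05 [[159. 211.]]
0.1 [[156. 183.]]
0.15 [[153. 154.]]
0.2 [[150. 124.]]
edge side [[269.4, 256.0], [238.7, 253.3], [208.9, 250.8], [179.9, 248.3]]
rule corners [[239.1, 239.0], [214.2, 235.6], [249.0, 195.6], [270.0, 197.8]]
[[-0.     0.242 -0.97 ]
 [ 0.001 -0.97  -0.242]
 [-1.    -0.001 -0.   ]]
```

View pics/s1.png

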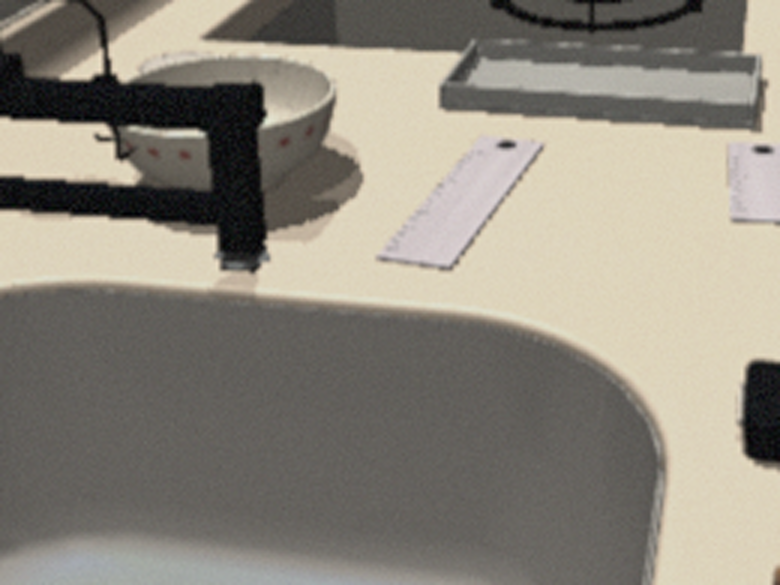

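Request:
drive_tool(
  steps=[
    [0,0,0,-7.7,0],
    [0,0,0,-7.7,0],
    [0,0,0,-7.7,0],
    [0,0,0,-7.7,0],
    [0,0,0,-7.7,0],
    [0,0,0,-7.7,0],
    [0,0,0,-7.7,0],
    [0,0,0,-7.7,0],
    [0,0,0,-7.7,0],
    [0,0,0,0,0],
  ],
)

```text
time: 1.2
eef_pos: [0.1636, -0.6547, 0.231]
tcp_rot: [0.528, 0.47, -0.528, 0.47]
contact_force: [-0.7, 0.8, 0.6]
opening: 0.002
```

Request:
drive_tool(
  steps=[
    [0.7,2.1,-3.9,0,0],
    [0.7,2.1,-3.9,0,0],
    [0.7,2.1,-3.9,0,0],
    [0.7,2.1,-3.9,0,0],
    [0.7,2.1,-3.9,0,0],
    [0.7,2.1,-3.9,0,0],
    [0.7,2.1,-3.9,0,0],
    [0.7,2.1,-3.9,0,0],
  ],
)

```text
time: 2.0
eef_pos: [0.3675, -0.3629, 0.1752]
tcp_rot: [0.529, 0.469, -0.529, 0.469]
contact_force: [1.1, 0.1, -0.1]
opening: 0.0
```

Request:
drive_tool(
  steps=[
    [0.7,2.1,-3.9,0,0],
    [0.7,2.1,-3.9,0,0],
    [0.7,2.1,-3.9,0,0],
    [0.7,2.1,-3.9,0,0],
    [0.7,2.1,-3.9,0,0],
    [0.7,2.1,-3.9,0,0],
    [0.7,2.1,-3.9,0,0],
    [0,0,0,0,0],
    [0,0,0,0,0],
  ],
)

```text
time: 2.9
eef_pos: [0.5446, -0.1095, 0.126]
tcp_rot: [-0.528, -0.47, 0.528, -0.47]
contact_force: [-0.8, -0.2, -0.1]
opening: 0.001
```

Request:
drive_tool(
  steps=[
    [2,1.1,-1.7,0,0],
    [2,1.1,-1.7,0,0],
    [2,0,0,0,0],
    [2,0,0,0,0],
    [1.5,0,0,0,0],
    [1,0,0,0,0],
    [0.5,0,0,0,0],
    [0.2,0,0,0,0],
    [0,0,0,0,0],
    [0,0,0,0,0],
  ],
)

```text
time: 3.9
eef_pos: [0.5709, -0.0795, 0.0152]
tcp_rot: [0.529, 0.47, -0.528, 0.47]
contact_force: [0.4, 0.0, 0.7]
opening: 0.005
```

Run:
```python
from h import *
c=read_camera("top"); a=c["frame"][100:225,180:310,::-1]
w=read_camera("wrist"); 
cv2.imwrite("pics/a2.png",np.hstack([cv2.resize(a,(400,384),interpolation=cv2.INTER_CUBIC),cv2.resize(w["frame"][:,:,::-1],(400,384))]))
```

```text
(no output)
```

View pics/a2.png

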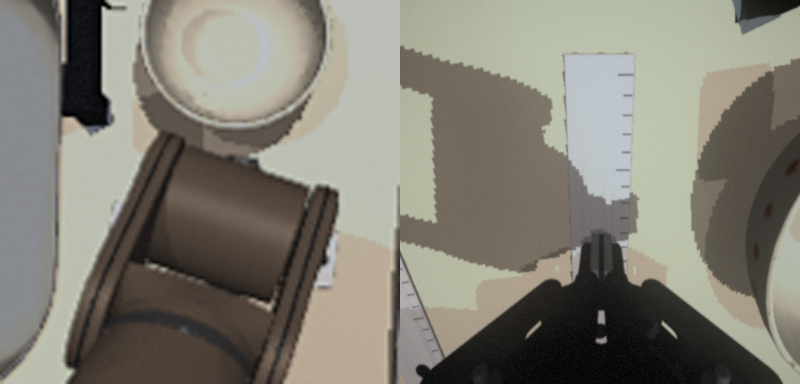

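The wrist view shows the shut fingertips centred over the rule at about (600,240) and lined up with its axis. The tip end is visible at about (598,53) in the picture. Now I'll lower until I feel contact.

Request:
drive_tool(
  steps=[
    [0.4,0,0,0,0],
    [0.4,0,0,0,0],
    [0.3,0,0,0,0],
    [0.1,0,0,0,0],
    [0,0,0,0,0],
  ],
)

```text
time: 4.5
eef_pos: [0.5703, -0.0792, 0.0031]
tcp_rot: [-0.528, -0.47, 0.528, -0.47]
contact_force: [-2.5, 0.3, 6.0]
opening: -0.002
```

Request:
drive_tool(
  steps=[
    [0.05,0,0,0,0],
    [0,0,0,0,0],
  ],
)

```text
time: 4.7
eef_pos: [0.5704, -0.0792, 0.0031]
tcp_rot: [-0.528, -0.47, 0.528, -0.47]
contact_force: [-3.8, 1.0, 9.3]
opening: -0.001
```

Request:
drive_tool(
  steps=[
    [0,0,-0.2,0,0],
    [0,0,-0.4,0,0],
    [0,0,-0.4,0,0],
    [0,0,-0.4,0,0],
    [0,0,-0.4,0,0],
    [0,0,-0.4,0,0],
    [0,0,-0.4,0,0],
    [0,0,-0.4,0,0],
    [0,0,0,0,0],
  ],
)

```text
time: 5.6
eef_pos: [0.5753, -0.0496, 0.0031]
tcp_rot: [0.529, 0.469, -0.528, 0.471]
contact_force: [-0.2, -0.6, 5.5]
opening: 0.001
```

```bash
cat > tip.py <<'E'
from h import *
import sys
w=read_camera("wrist"); print(readout.get_state()["contact_force"].round(1))
t=np.array([float(v) for v in sys.argv[1:3]])
print("expected tip px",proj(w,[t[0],t[1],.003]).round(1)," edge px",proj(w,[[.56,.068,0],[.62,.068,0]]).round(1).tolist())
cv2.imwrite(sys.argv[3],w["frame"][:,:,::-1])
E
python3 tip.py 0.5855 0.0545 pics/w3.png
```

```text
[ 0.8 -1.2  5.1]
expected tip px [[254.   43.5]]  edge px [[194.9, 18.9], [326.9, 1.4]]
```

View pics/w3.png

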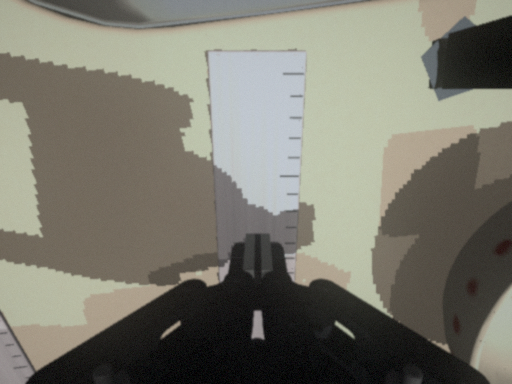

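The rule follows the finger. Its tip is at (256,50) and the sink edge at about row 15, so the gap is about 14.5 mm and I need about 55 mm more along the rule.

Request:
drive_tool(
  steps=[
    [0.06,0,-0.2,0,0],
    [0,0,-0.4,0,0],
    [0,0,-0.4,0,0],
    [0,0,-0.4,0,0],
    [0,0,-0.4,0,0],
    [0,0,-0.4,0,0],
    [0,0,-0.4,0,0],
    [0,0,0,0,0],
  ],
)

```text
time: 6.45
eef_pos: [0.5789, -0.0241, 0.0031]
tcp_rot: [0.529, 0.469, -0.527, 0.472]
contact_force: [0.0, 0.1, 7.5]
opening: -0.001
```

Request:
drive_tool(
  steps=[
    [0.03,0,-0.4,0,0],
    [0,0,-0.4,0,0],
    [0,0,-0.4,0,0],
    [0,0,-0.4,0,0],
    [0,0,-0.4,0,0],
    [0,0,-0.4,0,0],
    [0,0,-0.4,0,0],
    [0,0,0,0,0],
    [0,0,0,0,0],
  ],
)

```text
time: 7.35
eef_pos: [0.5824, 0.0037, 0.0031]
tcp_rot: [0.529, 0.469, -0.527, 0.472]
contact_force: [0.6, -1.4, 8.7]
opening: 0.003
```

```bash
python3 tip.py 0.591 0.106 pics/w4.png; python3 -c "
from h import *
c=read_camera('side');s=c['frame'][170:290,150:310,::-1];a=cv2.imread('pics/w4.png')
print(proj(c,[[.568,.068,0],[.592,.108,.003],[.615,.068,0]]).round(1).tolist())
cv2.imwrite('pics/w4b.png',np.hstack([cv2.resize(a,(400,300)),cv2.resize(s,(400,300),interpolation=cv2.INTER_CUBIC)]))"
```

```text
[ 0.4 -1.2  8.1]
expected tip px [[250.9  48.4]]  edge px [[200.5, 137.7], [316.4, 124.0]]
[[227.9, 252.4], [206.2, 262.2], [200.1, 250.0]]
```

View pics/w4b.png

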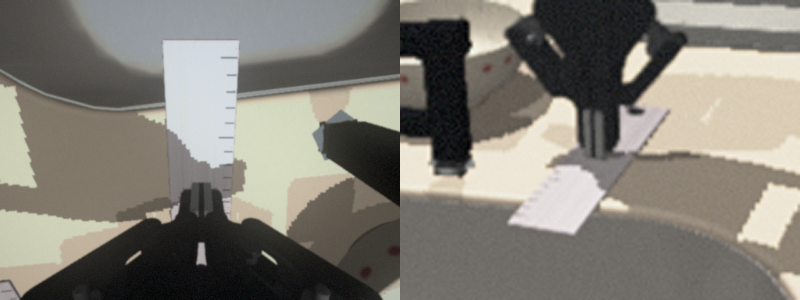

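Run:
```python
import cv2,numpy as np
g=cv2.imread("pics/w4.png").astype(int).sum(2)
for c in(195,202,312,320): print(c,list(g[115:150,c]))
for c in(230,256,280): print(c,list(g[42:60,c]))
```

```text
195 [np.int64(254), np.int64(259), np.int64(255), np.int64(242), np.int64(257), np.int64(255), np.int64(248), np.int64(246), np.int64(242), np.int64(239), np.int64(246), np.int64(244), np.int64(247), np.int64(241), np.int64(253), np.int64(255), np.int64(260), np.int64(342), np.int64(429), np.int64(438), np.int64(452), np.int64(437), np.int64(351), np.int64(282), np.int64(302), np.int64(351), np.int64(414), np.int64(464), np.int64(506), np.int64(544), np.int64(569), np.int64(587), np.int64(599), np.int64(606), np.int64(613)]
202 [np.int64(261), np.int64(264), np.int64(268), np.int64(257), np.int64(257), np.int64(266), np.int64(255), np.int64(255), np.int64(254), np.int64(253), np.int64(252), np.int64(260), np.int64(246), np.int64(255), np.int64(258), np.int64(263), np.int64(331), np.int64(422), np.int64(456), np.int64(458), np.int64(444), np.int64(348), np.int64(295), np.int64(299), np.int64(347), np.int64(397), np.int64(458), np.int64(500), np.int64(540), np.int64(573), np.int64(587), np.int64(597), np.int64(602), np.int64(608), np.int64(611)]
312 [np.int64(268), np.int64(284), np.in
[... 1144 characters left out ...]
 np.int64(437), np.int64(529), np.int64(618), np.int64(647), np.int64(642), np.int64(646), np.int64(642), np.int64(644), np.int64(645), np.int64(641)]
256 [np.int64(473), np.int64(482), np.int64(479), np.int64(481), np.int64(482), np.int64(484), np.int64(469), np.int64(466), np.int64(439), np.int64(533), np.int64(621), np.int64(645), np.int64(651), np.int64(648), np.int64(647), np.int64(654), np.int64(648), np.int64(649)]
280 [np.int64(477), np.int64(477), np.int64(475), np.int64(475), np.int64(477), np.int64(479), np.int64(481), np.int64(457), np.int64(452), np.int64(530), np.int64(623), np.int64(644), np.int64(646), np.int64(651), np.int64(643), np.int64(650), np.int64(650), np.int64(650)]
```

Overhang is about 37 mm, so I'll push 3 mm more, lift, open and move over the overhanging end.

Request:
drive_tool(
  steps=[
    [0,0,-0.2,0,0],
    [0,0,-0.15,0,0],
    [0,0,0,0,0],
    [-1,0,0,0,0],
    [-2.5,0,0,0,0],
    [-2.5,0,0,0,0.8],
    [0,0,-2.2,0,0.8],
    [0,0,-2.2,0,0.8],
    [0,0,-2.2,0,0.8],
    [0,0,-2.2,0,0.8],
  ],
)

```text
time: 8.45
eef_pos: [0.59, 0.0962, 0.0606]
tcp_rot: [-0.528, -0.47, 0.529, -0.47]
contact_force: [-0.1, -0.1, -0.6]
opening: 0.795
```

Request:
drive_tool(
  steps=[
    [0,0,0,0,0.8],
    [0,0,0,0,0.8],
    [0,0,0,0,0.8],
  ],
)

```text
time: 8.75
eef_pos: [0.5903, 0.0946, 0.0607]
tcp_rot: [-0.528, -0.47, 0.529, -0.47]
contact_force: [0.8, -0.6, -0.2]
opening: 0.801
```

```bash
python3 tip.py 0.592 0.108 pics/w5.png; python3 -c "
from h import *
c=read_camera('side');s=c['frame'][170:290,150:310,::-1];a=cv2.imread('pics/w5.png')
cv2.imwrite('pics/w5b.png',np.hstack([cv2.resize(a,(400,300)),cv2.resize(s,(400,300),interpolation=cv2.INTER_CUBIC)]))"
```

```text
[ 0.3 -0.2 -0.7]
expected tip px [[257.9 190.1]]  edge px [[224.6, 239.0], [297.9, 231.4]]
```

View pics/w5b.png

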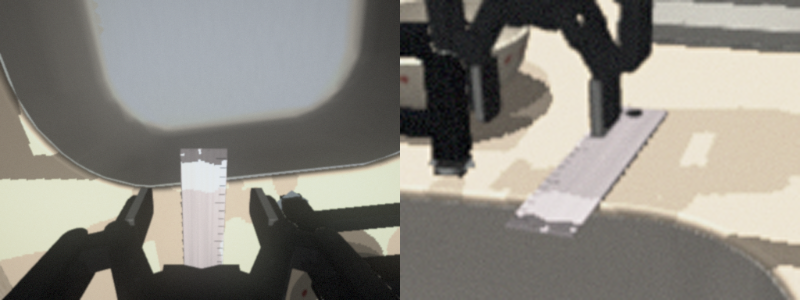

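The tip is at (261,192) in the wrist image, within 3 px of where I expected, and it hangs over the sink between the fingers. Lowering.

Request:
drive_tool(
  steps=[
    [1.5,0.15,0,0,0.8],
    [1.5,0,0,0,0.8],
    [1.5,0,0,0,0.8],
    [1,0,0,0,0.8],
    [0.7,0,0,0,0.8],
    [0.5,0,0,0,0.8],
    [0.45,0,0,0,0.8],
    [0,0,0,0,0.8],
    [0,0,0,0,0.8],
  ],
)

```text
time: 9.75
eef_pos: [0.5925, 0.095, -0.0102]
tcp_rot: [0.528, 0.47, -0.528, 0.47]
contact_force: [0.1, -0.0, 0.0]
opening: 0.8
```

Request:
drive_tool(
  steps=[
    [0,0,0,0,0.65],
    [0,0,0,0,0.6],
    [0,0,0,0,0.5],
    [0,0,0,0,0.3],
    [0,0,0,0,0.3],
    [0,0,0,0,0.3],
    [0,0,0,0,0.3],
  ],
  force=70,
)

```text
time: 10.45
eef_pos: [0.5925, 0.0949, -0.0101]
tcp_rot: [0.528, 0.47, -0.528, 0.47]
contact_force: [-0.1, 0.7, 4.2]
opening: 0.508
```

Request:
drive_tool(
  steps=[
    [-0.3,0,0,0,0.3],
    [-0.7,0,0,0,0.3],
    [-1,0,0,0,0.3],
    [-1,0,0,0,0.3],
    [-1,0,0,0,0.3],
    [-1,0,0,0,0.3],
    [0,0,0,0,0.3],
    [0,0,0,0,0.3],
  ],
)

```text
time: 11.25
eef_pos: [0.5924, 0.0949, 0.04]
tcp_rot: [0.529, 0.47, -0.528, 0.47]
contact_force: [-0.9, -0.6, -1.3]
opening: 0.508
```

```bash
python3 -c "
from h import *
w=read_camera('wrist')['frame'][:,:,::-1]
c=read_camera('side');s=c['frame'][130:280,140:340,::-1]
cv2.imwrite('pics/w6b.png',np.hstack([cv2.resize(w,(400,300)),cv2.resize(s,(400,300),interpolation=cv2.INTER_CUBIC)]))"
```

```text
(no output)
```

View pics/w6b.png

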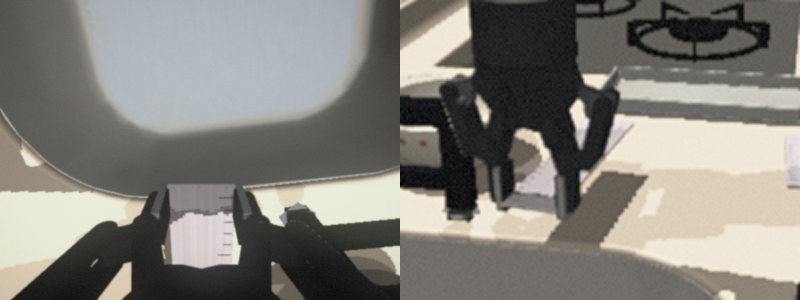

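The rule is held and level. I'll raise it while refining the tray's pose from the first top image.

Request:
drive_tool(
  steps=[
    [-2,0,0,0,0.3],
    [-3,0,0,0,0.3],
    [-3,0,0,0,0.3],
    [-2,0,0,0,0.3],
    [0,0,0,0,0.3],
  ],
)

```text
time: 11.85
eef_pos: [0.5943, 0.0949, 0.1428]
tcp_rot: [0.53, 0.469, -0.527, 0.472]
contact_force: [1.0, -0.6, -0.7]
opening: 0.51
```

Run:
```python
from h import *
c=read_camera("top"); g=cv2.imread("pics/top0.png").astype(int)
s=g[150:262,298:362]; m=((s.sum(2)>350)&(s[:,:,2]-s[:,:,1]>4)).astype(np.uint8)
m=cv2.morphologyEx(m,cv2.MORPH_OPEN,np.ones((3,3)))
n,l,st,_=cv2.connectedComponentsWithStats(m); i=1+st[1:,4].argmax()
b=cv2.boxPoints(cv2.minAreaRect(np.argwhere(l==i)[:,::-1].astype(np.float32)))+[298,150]
w=ray(c,b,.004); print(b.round(1).tolist(),w.round(4).tolist(),np.linalg.norm(np.diff(w,axis=0),axis=1).round(4),w.mean(0).round(4))
st=readout.get_state(); M=R.from_quat(st["tcp_rot"]).as_matrix(); print(st["eef_pos"],np.degrees(np.arctan2(M[1,1],M[0,1])),st["qpos"].round(2))
```

```text
Traceback (most recent call last):
ValueError: attempt to get argmax of an empty sequence
```

Run:
```python
from h import *
c=read_camera("top"); g=cv2.imread("pics/top0.png").astype(int)
print(g[205,300:360].tolist())
print(g[150:170,330].sum(1).tolist(), g[240:260,328].sum(1).tolist())
for r in(175,205,235):
    print(r,g[r,300:318].sum(1).tolist(),g[r,345:362].sum(1).tolist())
st=readout.get_state(); M=R.from_quat(st["tcp_rot"]).as_matrix(); print(st["eef_pos"],np.degrees(np.arctan2(M[1,1],M[0,1])),st["qpos"].round(2))
```

```text
[[155, 170, 167], [156, 170, 168], [155, 169, 167], [156, 171, 168], [157, 171, 168], [156, 170, 167], [159, 175, 171], [112, 124, 129], [62, 67, 73], [88, 94, 95], [121, 128, 130], [126, 133, 135], [142, 149, 152], [148, 156, 160], [150, 160, 163], [148, 156, 160], [147, 154, 159], [148, 156, 159], [149, 157, 160], [147, 155, 158], [150, 158, 162], [146, 154, 157], [146, 154, 158], [148, 156, 158], [147, 155, 159], [147, 153, 158], [149, 158, 160], [149, 157, 160], [146, 155, 158], [146, 154, 156], [144, 153, 156], [145, 154, 158], [145, 154, 156], [147, 154, 159], [146, 153, 157], [145, 153, 157], [147, 154, 158], [147, 155, 158], [144, 151, 155], [147, 155, 158], [148, 155, 160], [145, 154, 158], [142, 151, 154], [141, 150, 153], [145, 152, 157], [146, 153, 157], [144, 151, 156], [146, 154, 157], [149, 156, 160], [104, 108, 111], [50, 52, 53], [70, 73, 74], [130, 135, 137], [155, 167, 165], [157, 171, 168], [155, 169, 166], [156, 169, 167], [156, 169, 167], [156, 170, 167], [158, 172, 168]]
[496, 497, 498, 493, 497, 495, 500, 498, 501, 449, 443, 291, 200, 438, 491, 478, 472, 478, 471, 472] [420, 417, 422, 421, 422, 420, 421, 420, 371, 247, 381, 329, 439, 493, 486, 484, 487, 485, 482, 482]
175 [492, 497, 494, 495, 495, 491, 494, 505, 358, 230, 144, 421, 351, 442, 471, 473, 479, 474] [467, 470, 474, 474, 486, 321, 226, 135, 428, 390, 473, 495, 495, 496, 500, 488, 360]
205 [492, 494, 491, 495, 496, 493, 505, 365, 202, 277, 379, 394, 443, 464, 473, 464, 460, 463] [456, 451, 457, 465, 323, 155, 217, 402, 487, 496, 490, 492, 492, 493, 498, 461, 355]
235 [487, 489, 490, 492, 500, 351, 252, 162, 408, 329, 353, 421, 439, 443, 435, 441, 433, 431] [432, 434, 441, 287, 140, 372, 412, 475, 493, 489, 487, 488, 488, 490, 499, 283, 285]
[0.59172353 0.09493059 0.13855156] -6.677751832776649 [-0.01  0.21  1.84  0.    1.09  0.11]
```

Run:
```python
from h import *
c=read_camera("top")
print(ray(c,[[354.3,175],[352.6,205],[351.3,235]],.02).round(4), ray(c,[[308,175],[307,205],[305,235]],0).round(4), ray(c,[[330,159],[328,252]],.02).round(4))
```

```text
[[ 0.5871 -0.3285  0.02  ]
 [ 0.5115 -0.3253  0.02  ]
 [ 0.4364 -0.3231  0.02  ]] [[ 0.5859 -0.2147  0.    ]
 [ 0.5087 -0.2135  0.    ]
 [ 0.4318 -0.2097  0.    ]] [[ 0.6261 -0.2667  0.02  ]
 [ 0.3928 -0.2653  0.02  ]]
```

Request:
drive_tool(
  steps=[
    [0,0.3,2.2,0,0.3],
    [0,0.4,3.6,0,0.3],
    [0,0.4,3.6,0,0.3],
    [0,0.4,3.6,0,0.3],
    [0,0.5,4,0,0.3],
    [0,0.5,4,0,0.3],
    [0,0.5,4,0,0.3],
    [0,0.5,4,0,0.3],
    [0,0.4,4,0,0.3],
    [0,0.4,3.4,0,0.3],
  ],
)

```text
time: 13.0
eef_pos: [0.591, -0.273, 0.1364]
tcp_rot: [-0.528, -0.471, 0.529, -0.468]
contact_force: [0.2, -0.5, -1.3]
opening: 0.507
```

Request:
drive_tool(
  steps=[
    [0,0,0,4.2,0.3],
    [0,0,0,8.5,0.3],
    [0,0,0,8.5,0.3],
    [0,0,0,8.5,0.3],
    [0,0,0,8.5,0.3],
    [0,0,0,8.5,0.3],
    [0,0,0,8.5,0.3],
    [0,0,0,8.5,0.3],
    [0,0,0,8.5,0.3],
    [0,0,0,8.5,0.3],
  ],
)

```text
time: 14.0
eef_pos: [0.5913, -0.2709, 0.1363]
tcp_rot: [-0.706, -0.015, 0.708, -0.013]
contact_force: [-0.6, 0.1, -1.6]
opening: 0.513
```

Request:
drive_tool(
  steps=[
    [0,0,0,4.5,0.3],
    [2,0,0,0,0.3],
    [2,0,0,0,0.3],
    [2,0,0,0,0.3],
    [0,0,0,0,0.3],
    [0,0,0,0,0.3],
  ],
)

```text
time: 14.6
eef_pos: [0.5915, -0.2709, 0.0774]
tcp_rot: [-0.706, 0.011, 0.708, 0.012]
contact_force: [0.2, -0.3, -1.7]
opening: 0.507
```

```bash
python3 -c "
from h import *
c=read_camera('top');w=c['frame'][130:270,250:390,::-1]
d=read_camera('side');s=d['frame'][100:250,180:380,::-1]
st=readout.get_state(); M=R.from_quat(st['tcp_rot']).as_matrix(); print(st['eef_pos'],np.degrees(np.arctan2(M[1,1],M[0,1])))
cv2.imwrite('pics/w7b.png',np.hstack([cv2.resize(w,(400,400)),cv2.resize(s,(400,400),interpolation=cv2.INTER_CUBIC)]))"
```

```text
[ 0.59297985 -0.27188101  0.07995845] -91.87012276820327
```

View pics/w7b.png

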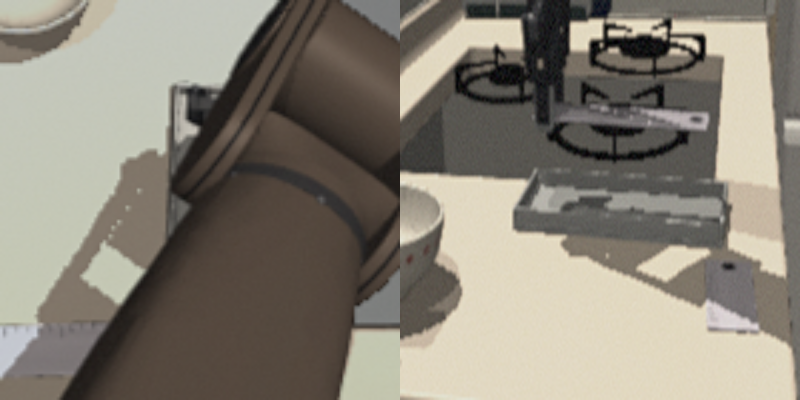

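The rule is lined up over the tray with its eyelet end near (700,118), level in the side view. Descending with force checks.

Request:
drive_tool(
  steps=[
    [1.5,0,0,0,0.3],
    [1.5,0,0,0,0.3],
    [1.5,0,0,0,0.3],
    [1,0,0,0,0.3],
    [0.6,0,0,0,0.3],
    [0.4,0,0,0,0.3],
    [0,0,0,0,0.3],
    [0,0,0,0,0.3],
  ],
)

```text
time: 15.5
eef_pos: [0.593, -0.2719, 0.0149]
tcp_rot: [0.707, -0.012, -0.707, -0.011]
contact_force: [0.0, 0.4, -0.3]
opening: 0.511
```

Request:
drive_tool(
  steps=[
    [0.3,0,0,0,0.3],
    [0.2,0,0,0,0.3],
    [0,0,0,0,0.3],
  ],
)

```text
time: 15.8
eef_pos: [0.5924, -0.2715, 0.0093]
tcp_rot: [-0.707, 0.011, 0.707, 0.012]
contact_force: [-0.4, -0.0, -1.0]
opening: 0.508
```

Request:
drive_tool(
  steps=[
    [0.2,0,0,0,0.3],
    [0,0,0,0,0.3],
  ],
)

```text
time: 16.0
eef_pos: [0.5924, -0.2715, 0.0072]
tcp_rot: [-0.707, 0.011, 0.707, 0.012]
contact_force: [0.9, 0.6, -1.5]
opening: 0.51
```

Request:
drive_tool(
  steps=[
    [0.2,0,0,0,0.3],
    [0.1,0,0,0,0.3],
    [0,0,0,0,0.3],
  ],
)

```text
time: 16.3
eef_pos: [0.5924, -0.2715, 0.0041]
tcp_rot: [-0.707, 0.011, 0.707, 0.012]
contact_force: [0.7, -0.2, 0.1]
opening: 0.506
```

Request:
drive_tool(
  steps=[
    [0.15,0,0,0,0.3],
    [0,0,0,0,0.3],
  ],
)

```text
time: 16.5
eef_pos: [0.5924, -0.2715, 0.0027]
tcp_rot: [-0.707, 0.011, 0.707, 0.012]
contact_force: [-0.4, 0.9, -0.7]
opening: 0.513
```

Request:
drive_tool(
  steps=[
    [0.15,0,0,0,0.3],
    [0,0,0,0,0.3],
  ],
)

```text
time: 16.7
eef_pos: [0.5927, -0.2717, 0.0023]
tcp_rot: [-0.707, 0.011, 0.707, 0.012]
contact_force: [-0.9, 0.8, 4.3]
opening: 0.507
```

Light contact at z≈0.0023. Backing off 0.5 mm, then opening gently.

Request:
drive_tool(
  steps=[
    [-0.05,0,0,0,0.5],
    [0,0,0,0,0.53],
    [0,0,0,0,0.56],
    [0,0,0,0,0.6],
    [0,0,0,0,0.64],
    [0,0,0,0,0.66],
    [0,0,0,0,0.66],
    [0,0,0,0,0.66],
  ],
  force=20,
)

```text
time: 17.5
eef_pos: [0.5925, -0.2716, 0.0019]
tcp_rot: [-0.707, 0.012, 0.707, 0.012]
contact_force: [-0.3, -0.0, 0.4]
opening: 0.657
```

Request:
drive_tool(
  steps=[
    [-0.3,0,0,0,0.66],
    [-0.7,0,0,0,0.66],
    [-1.5,0,0,0,0.66],
    [-3,0,0,0,0.66],
    [-4,0,0,0,0.66],
    [-4,0,0,0,0.66],
    [-2,0,0,0,0.66],
    [0,0,0,0,0.66],
  ],
)

```text
time: 18.3
eef_pos: [0.5952, -0.2733, 0.1638]
tcp_rot: [0.71, -0.014, -0.704, -0.009]
contact_force: [0.6, -0.2, 0.0]
opening: 0.66
```

Request:
drive_tool(
  steps=[
    [0,3,-1,0,0.66],
    [0,4,-1,0,0.66],
    [0,4,-1,0,0.66],
    [0,4,0,0,0.66],
    [0,4,0,0,0.66],
    [0,4,1,0,0.66],
    [0,4,1,0,0.66],
    [0,3,1,0,0.66],
    [0,0,0,0,0.66],
  ],
)

```text
time: 19.2
eef_pos: [0.5792, -0.5754, 0.1544]
tcp_rot: [-0.706, 0.013, 0.708, 0.014]
contact_force: [0.1, 0.2, 1.1]
opening: 0.666
```

```bash
python3 -c "
from h import *
print(readout.get_state()['eef_pos'])
c=read_camera('top');w=c['frame'][90:290,180:380,::-1]
d=read_camera('side');s=d['frame'][100:250,180:380,::-1]
cv2.imwrite('pics/w8b.png',np.hstack([cv2.resize(w,(400,400)),cv2.resize(s,(400,400),interpolation=cv2.INTER_CUBIC)]))"
```

```text
[ 0.5792387  -0.57544789  0.15440282]
```

View pics/w8b.png

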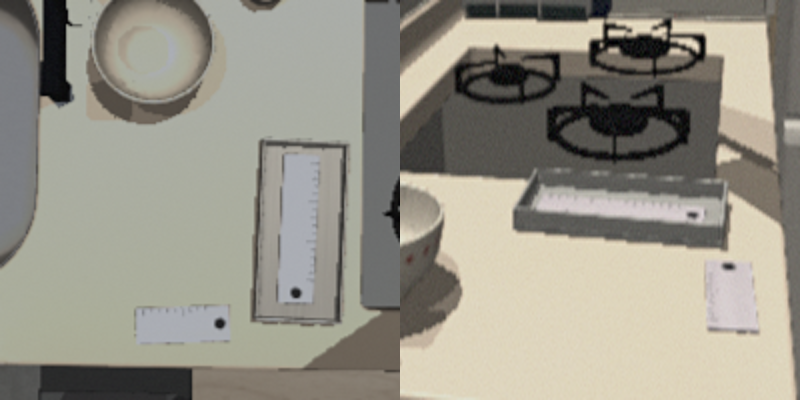

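The long rule lies flat and whole inside the tray, at about (280–320, 152–303) in the top crop. The short rule and the bowl look unmoved and the robot is clear, so I'll hand in.

```bash
python3 -c "
from h import *
g=read_camera('top')['frame'].astype(int); o=cv2.imread('pics/top0.png')[:,:,::-1].astype(int)
for n,(x0,y0,x1,y1) in dict(short=(240,235,303,266),bowl=(222,80,292,145)).items(): print(n,np.abs(g-o)[y0:y1,x0:x1].mean().round(2))
from plant import sign_off; print(sign_off())"
```

```text
short 3.46
bowl 2.92
the job is handed in; nothing more can be done
None
```

The long rule is lying flat inside the steel tray, and I handed the job in at about 19 s of robot time, against the 51 s limit.

- **Slide:** I pressed the shut fingertips on the rule with about 5–9 N and slid it along its length. The overhang measured about 37 mm, so I pushed roughly 3 mm more, to about 40 mm past the sink's edge.
- **Grip and lift:** I gripped the overhanging end across its 46 mm width and lifted it level. Then I moved it over the tray, turned it to line up with the tray and lowered it. I felt light contact (about 4 N) before releasing it gently.
- **Last checks:** The top and side views show the rule flat and wholly inside the tray, with the gripper about 30 cm away. The short rule and the bowl look unmoved; comparing before and after pictures gave mean differences of only about 3 grey levels in both areas.
- **Disagreements:** Pixel positions differed from the calibration's predictions by up to about 3–7 px, so the overhang is good to a few mm. I did not measure it again precisely after the last push. My first automatic detection of the tray failed, so I measured its edges from pixel rows and columns instead.

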